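Find the stamped parts crate and push it to the dispatch line

ROBOT

A 7-joint arm with a two-finger parallel gripper is mounted at the origin on a cart in front of the work surface, level with it; the furniture and walls round the work are solid. World frame = base frame: x ahead of the robot, y to its left, z up, the work surface at z = 0. Lengths are in mm, angles in rad, forces in N, time in s.
With the tool pointing down it reaches from about 425 to 825 mm from the base axis. Payload 3.6 kg.
Tool frame: the origin (TCP) lies on the mounting face of the last link; the fingertips stand 173 mm ahead of it and the grasp point (between the pads) lies 155 mm ahead of it (robot.grip_depth is the z of the grasp point in the tool frame, in mm); z points along the fingers, y is the direction in which the jaws open and shut (so a half turn about z gives the same grasp; the last joint's range is limited). The gripper opens to 85 mm and grips with 20 to 120 N. Pads are 22 mm wide; open, the fingers measure 114 mm over their backs; the gripper's body (76 mm by 85 mm) begins 54 mm behind the grasp point. The pads swing forward as they close: fully open they stand 13 mm farther back than shut.
Start: joints at [1.228, 0.615, -0.013, 1.423, 0.008, 1.103, -0.04], TCP at [201.884, -617.834, 404.697] pointing down, gripper open.
Joint ranges: [-3.12, 3.12], [-0.3, 2.06], [-1.34, 1.32], [0.26, 2.42], [-1.36, 4.5], [0.01, 1.98], [-2.84, 2.84]. Speed limits (rad/s): [2.79, 2.79, 3.14, 3.14, 3.14, 3.14, 3.14].

INTERFACE

Orientations are given as a rotation vector (axis times angle).
In Python, from rig import robot gives the robot as it stands. The module is installed in compiled form; this text tells all that it offers.
- The arm moves only by the tool play_rows, never from a script. Its argument "motion" is one flat list of numbers, 7 for each row, row after row: the turn, a rotation vector about the world's x, y, z in rad, then the shift along the world's x, y, z in m, then the opening, from 0 (shut) to 1 (fully open). A call has 1 to 5 rows; each row shifts and turns the pose as measured when the row begins; what a row does not reach is not made up. A row lasts 1/8 s, in which the tool goes at most 62.5 mm and 10.7 degrees, less where a joint would pass 70% of its speed; a pose out of reach is approached as far as the arm can. A call with a gripper value outside its range is refused whole. The fingers move at their own pace and stop on an object; the grip force is fixed at half the most. Time passes only in rows, so rows that do not move let the fingers close. It gives the time, the measured TCP pose, the force and the opening at its end, in the units of the state.
- robot.state(): the state, without advancing time (a new reading comes with each control period).
- robot.get_image(name): name is "side" or "top"; returns a dict with "frame" (400x640x3 uint8, red, green, blue), "depth" (400x640 float32, mm along the optical axis (not along the pixel's ray), 0 where there is no reading), "fovy" (degrees; the focal length in pixels is half the picture's height over the tangent of half this angle, whatever the lens; pixels are square), "cx", "cy" (the principal point, pixels), "dist" ([k1, k2, p1, p2, k3] as OpenCV has them; the pictures are not rectified), "position" and "attitude" of the camera in the world. Camera axes: x right, y down, z forward; pixel columns grow to the right and rows downward; lengths in mm; the calibration is good to about 2 mm. A picture is of the moment at which its call begins.
- robot.finish_job(): hands the job in, once; it reports no verdict.
The state is a dict: "clock": time; "joints": joint angles; "dq": joint speeds; "joint_torque": joint torques, N m; "ee_pos": TCP position; "eef_rot": TCP orientation; "force": force on the tool from outside, world axes, zero at the start; "moment": the same for the moment, N m; "gripper_width": finger opening in mm.
Only numpy, scipy, OpenCV 4.12 (cv2) and the standard library are available. Lean on these libraries where they do the work, as an engineer would, in place of code of your own. Each camera call takes 0.05 s, during which the arm holds its last target.

TASK

Two empty blue parts crates are back from inspection, and one of them has a round green stamp under its base: with the fingertips, tip both crates over, away from you, onto their backs so that both undersides face you, and only then push the stamped one, still lying on its back, straight ahead until its rim sits flush against the aluminium rail of the dispatch line. Leave the other crate lying on its back, clear of the rail. Do not lift or carry the crates, and leave the other things on the desk alone.

Things in the scene. Friction and masses are not known exactly. Their poses are not given: they have to be found in the camera images.
- crate_a: one of two small open-topped blue plastic parts crates that look alike from above; empty, 70 deep (its x) x 120 wide (its y) x 110 mm high (its z), inner faces 6.5 mm in from the rim outside, black rubber foot frame, 0.2 to 0.35 kg. Origin: centre of the underside; z points out of the open mouth. It starts upright, x pointing roughly away from the robot. On its back it lies on its far wall, 70 mm high, z level and pointing away from the robot
- crate_b: the other crate: same look, size, weight, frame and behaviour as crate_a
- stamp (a point): centre of the round green inspection stamp, 50 mm across with a white ring and tick, on the underside of one of the two crates (the other underside is plain blue); 1 mm from that crate's origin
- crate_a_heel (a point): middle of the far lower edge of crate_a, 35 mm along the crate's x from its origin: the edge it tips over, which stays on the desk. Fingertips reaching 10 to 20 mm down into the mouth and pushing the far wall away from the robot tip the crate (lower or outside, it may slide). Friction on the desk is 0.7 to 1.1 of its weight upright, 0.6 to 0.95 on its back
- crate_b_heel (a point): the same edge of crate_b
- crate_a_mouth (a point): centre of the mouth of crate_a, level with its rim, 110 mm from the underside along the crate's z. Past about 40 degrees of tilt the crate goes over by itself; its near rim then comes down on a finger still inside, which lets it down by moving up and out of the mouth (moving on at the same height drags the crate along)
- crate_b_mouth (a point): the same point of crate_b
- dispatch_rail: the dispatch line: fixed aluminium angle on the desk, 410 mm long (its y), 30 mm high, its front face towards the robot, with a yellow tape line on the desk before it. Origin: middle of the front face's lower edge; x points away from the robot, square to the front face
- capacitor_1: blue capacitor standing between the crates, 16 x 16 x 34 mm, origin at the centre of its underside; leave it alone
- amber_bottle: amber bottle, 50 mm across, 87 mm high, to the right of the crates, origin at the centre of its underside; leave it alone
- solder_reel: white reel of solder, 43 x 64 x 28 mm, at the near right, origin at the centre of its underside; leave it alone
- ic_board: small green circuit board, 42 x 62 x 18 mm, at the near left, origin at the centre of its underside; leave it alone

How it is judged (in metres and radians):
On the way, in this order (a step that is already met when the one before it is completed fails the run):
1. both crates lie on their backs, undersides facing the robot, clear of the rail (angle between each of crate_a, crate_b's own x axis and vertical above 3.02 rad and z of dispatch_rail in the frame of crate_a above 0.07 m and z of dispatch_rail in the frame of crate_b above 0.07 m and x of each of crate_b_mouth, crate_a_mouth in the frame of dispatch_rail below -0.015 m), for 0.2 s.
2. the stamped crate is pushed flush against the rail (angle between crate_a's own x axis and vertical above 3.02 rad and z of dispatch_rail in the frame of crate_a above 0.07 m and x of crate_a_mouth in the frame of dispatch_rail between -0.008 and 0.006 m and y of crate_a_mouth in the frame of dispatch_rail between -0.21 and 0.21 m and angle between the z axis of crate_a and the x axis of dispatch_rail, either way round below 0.06 rad), for 0.2 s.
At the end, for the whole second after the job is handed in: Both crates lie at rest on their backs (within 7 degrees), mouths away from the robot; the stamped one's rim is within 8 mm of the rail's front face and square to it within 0.06 rad, the other one's mouth is at least 15 mm short of the rail (all of step 2 and angle between crate_b's own x axis and vertical above 3.02 rad and z of dispatch_rail in the frame of crate_b above 0.07 m and x of crate_b_mouth in the frame of dispatch_rail below -0.015 m and linear speed of each of crate_a, crate_b below 0.01 m/s); the robot touches nothing.
It fails at once if a crate is lifted: the edge it tips over rises more than 25 mm off the desk (height (world z) of any of crate_a_heel, crate_b_heel above 0.025 m).
It fails at once if one of the other things is moved by more than 25 mm (distance of any of capacitor_1, amber_bottle, solder_reel, ic_board from where it was at the start of the episode above 0.025 m).
It also fails if it takes over 48 s, if anything falls off the work surface, if the arm or the gripper's body presses on something with over 40 N, if the wrist force passes 120 N, or if a joint passes its speed limit or range.

## Working session

There is one attempt and no reset: what is moved stays moved. The work goes in short steps, Python scripts to look and compute and a tool call to move; the robot and the scene stay as the last step left them, time stands still between calls to the robot, and variables do not carry over. Pictures are saved under pics/ and viewed, and the job is handed in when it is done.

Besides the shell and the picture viewer there is one more tool, called after "Request:" as name(argument=value, ...) on one line, values as JSON. play_rows: Moves the arm, as the interface text tells. Its arguments: {"type":"object","properties":{"motion":{"type":"array","items":{"type":"number"}}},"required":["motion"]}

```bash
mkdir -p pics
cat > h.py <<'E'
import numpy as np, cv2
from rig import robot
from scipy.spatial.transform import Rotation as R
def cam(n):
    d=robot.get_image(n); f=d["frame"].shape[0]/2/np.tan(np.radians(d["fovy"])/2)
    d["K"]=np.array([[f,0,d["cx"]],[0,f,d["cy"]],[0,0,1]]); d["D"]=np.array(d["dist"],float)
    a=np.array(d["attitude"],float); d["R"]=R.from_rotvec(a).as_matrix() if a.shape==(3,) else a
    d["P"]=np.array(d["position"],float); return d
def rays(d,uv):
    p=cv2.undistortPoints(np.array(uv,float).reshape(-1,1,2),d["K"],d["D"]).reshape(-1,2)
    return np.c_[p,np.ones(len(p))]@d["R"].T
def onz(d,uv,z):
    r=rays(d,uv); return d["P"]+r*((z-d["P"][2])/r[:,2])[:,None]
def dep(d,uv):
    uv=np.array(uv).reshape(-1,2); r=rays(d,uv); z=np.array([d["depth"][int(round(v)),int(round(u))] for u,v in uv]); return d["P"]+r*z[:,None]
def cloud(d):
    h,w=d["depth"].shape; g=np.stack(np.meshgrid(np.arange(w),np.arange(h)),-1).reshape(-1,2)
    return (d["P"]+rays(d,g)*d["depth"].reshape(-1,1)).reshape(h,w,3)
def save(d,n): cv2.imwrite("pics/"+n,cv2.cvtColor(d["frame"],cv2.COLOR_RGB2BGR))
E
python3 - <<'E'
from h import *
s=robot.state()
print({k:np.round(v,3) for k,v in s.items()})
for n in("side","top"):
    d=cam(n); save(d,n+"0.png"); print(n,d["P"],d["R"].round(3).tolist(),d["fovy"],d["attitude"],d["dist"])
print(robot.state()["clock"])
E
```

```text
{'clock': np.float64(0.0), 'joints': array([ 1.229,  0.616, -0.013,  1.425,  0.008,  1.103, -0.04 ]), 'dq': array([ 0.001, -0.   ,  0.001,  0.002,  0.002,  0.002, -0.001]), 'joint_torque': array([ 1.0000e-03, -4.6921e+01,  2.5900e-01, -1.7103e+01,  1.0000e-02,
        1.0000e-02, -0.0000e+00]), 'ee_pos': array([ 201.766, -617.555,  403.494]), 'eef_rot': array([-3.10e+00, -4.94e-01,  1.00e-03]), 'force': array([-0.265, -0.548, -0.482]), 'moment': array([-0.009,  0.009, -0.067]), 'gripper_width': np.float64(85.639)}
side [ 463.72547843 -724.15358136  646.97447541] [[0.999, 0.004, 0.036], [-0.026, -0.61, 0.792], [0.025, -0.793, -0.609]] 57.11875925642272 [-2.22624215  0.01457986 -0.04217483] [-0.06848386  0.          0.          0.          0.        ]
top [ 298.21375536   10.46878448 1235.464794  ] [[0.013, -0.986, 0.164], [-1.0, -0.013, 0.0], [0.002, -0.164, -0.987]] 50.98828124231008 [-2.15033753  2.12153271 -0.17667163] [-0.10648205  0.          0.          0.          0.        ]
0.1
```

View pics/top0.png

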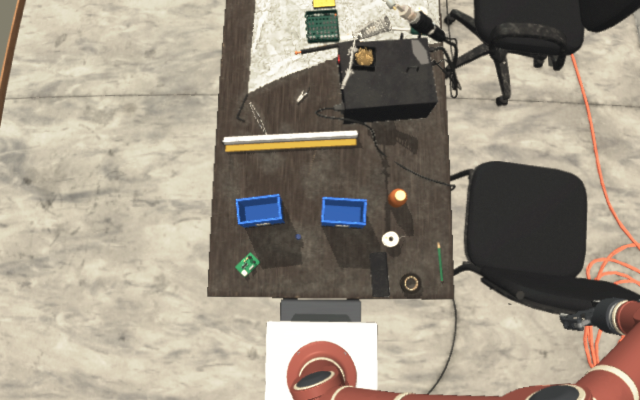

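View pics/side0.png

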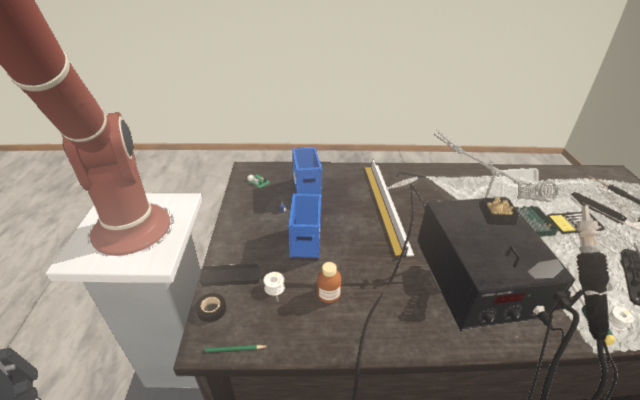

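The top view shows the crates at about (260,211) and (344,212), and the rail along (225,140)–(357,134). The capacitor is near (298,237), the bottle at (398,197), the reel at (390,240) and the board at (247,264). Next I'll measure them.

```bash
cat > meas.py <<'E'
from h import *
d=cam("top"); s=cam("side")
def m(d):
    h=cv2.cvtColor(d["frame"],cv2.COLOR_RGB2HSV); return cv2.inRange(h,(105,120,50),(125,255,255))
for nm,d in(("top",d),("side",s)):
    M=m(d); C=cloud(d)
    n,l,st,ce=cv2.connectedComponentsWithStats(M)
    for i in range(1,n):
        if st[i,4]<8: continue
        p=C[(l==i)&(d["depth"]>0)]; 
        print(nm,i,st[i],ce[i].round(1),"z pct",np.percentile(p[:,2],[1,5,50,95,99]).round(1))
        if st[i,4]>300:
            q=p[(p[:,2]>100)&(p[:,2]<120)]; 
            r=cv2.minAreaRect(q[:,:2].astype(np.float32)); print("  rim rect cloud",np.round(r[0],1),np.round(r[1],1),round(r[2],2),len(q))
            c=max(cv2.findContours((l==i).astype(np.uint8),cv2.RETR_EXTERNAL,cv2.CHAIN_APPROX_NONE)[0],key=cv2.contourArea)
            if nm=="top":
                w=onz(d,c.reshape(-1,2),110)[:,:2]; r=cv2.minAreaRect(w.astype(np.float32)); print("  rim rect plane110",np.round(r[0],1),np.round(r[1],1),round(r[2],2), cv2.boxPoints(r).round(0).tolist())
        else: print("  xyz", np.median(p,0).round(1), onz(d,[ce[i]],30).round(1))
# rail: cloud from top around
for nm,d in (("top",d),("top",cam("top")),("side",s)):
    C=cloud(d); k=(C[...,2]>22)&(C[...,2]<45)&(C[...,0]>680)&(C[...,0]<900)&(C[...,1]>-160)&(C[...,1]<330)
    p=C[k]; print(nm,len(p)); 
    for y in range(-120,320,40):
        q=p[abs(p[:,1]-y)<10]
        if len(q)>3: print(y,np.percentile(q[:,0],[2,10,50,90]).round(1),np.median(q[:,2]).round(1))
E
python3 meas.py
```

```text
top 1 [ 236  194   48   33 1271] [259.2 210. ] z pct [  2.4   5.   42.7 111.3 113.3]
  rim rect cloud [460.1 176.1] [ 70.2 121.2] 7.75 358
  rim rect plane110 [456.1 173.8] [ 79.9 124.4] 7.47 [[408.0, 230.0], [425.0, 107.0], [504.0, 117.0], [488.0, 241.0]]
top 2 [ 321  197   46   31 1242] [343.5 211.5] z pct [  0.6   4.3  27.3 111.6 113.3]
  rim rect cloud [459.  -56.9] [119.9  71. ] 87.04 346
  rim rect plane110 [454.9 -55.6] [121.2  78.2] 87.45 [[413.0, -114.0], [491.0, -118.0], [497.0, 3.0], [419.0, 7.0]]
side 3 [ 289  150   33  107 2620] [305.2 209.6] z pct [ 13.2  22.   70.2 110.7 111.9]
  rim rect cloud [463.5  53. ] [ 79.1 343. ] 0.19 598
top 350
-120 [746.  746.3 747.7 748.9] 34.9
-80 [702.  702.5 744.7 745.7] 31.6
-40 [698.6 699.1 700.3 702. ] 28.6
0 [695.9 696.1 697.2 699.1] 28.9
40 [692.8 693.3 694.4 696.4] 29.9
80 [690.5 691.3 691.7 693.1] 30.1
120 [688.8 688.9 689.6 690.9] 28.2
160 [685.5 685.5 686.5 687.9] 28.3
200 [682.5 682.6 683.8 685.7] 27.7
240 [680.3 680.4 681.  681.9] 28.6
top 301
-120 [745.  745.2 745.8 746.6] 33.9
-80 [700.2 700.8 702.6 742.9] 28.0
-40 [697.2 697.5 772.2 881.5] 29.9
0 [694.3 695.5 697.  698.5] 27.5
40 [692.2 692.4 693.2 695.3] 25.9
80 [689.3 689.5 690.2 692.3] 27.6
120 [688.  688.  689.1 690.6] 26.4
160 [685.4 685.6 686.5 688.2] 25.9
200 [681.2 681.2 683.5 686.2] 28.6
240 [680.3 680.3 682.  682.9] 27.4
side 350
-120 [746.  746.3 747.7 748.9] 34.9
-80 [702.  702.5 744.7 745.7] 31.6
-40 [698.6 699.1 700.3 702. ] 28.6
0 [695.9 696.1 697.2 699.1] 28.9
40 [692.8 693.3 694.4 696.4] 29.9
80 [690.5 691.3 691.7 693.1] 30.1
120 [688.8 688.9 689.6 690.9] 28.2
160 [685.5 685.5 686.5 687.9] 28.3
200 [682.5 682.6 683.8 685.7] 27.7
240 [680.3 680.4 681.  681.9] 28.6
```

Run:
```python
import cv2
a=cv2.imread("pics/top0.png")[120:280,200:420]; cv2.imwrite("pics/top0z.png",cv2.resize(a,None,fx=3.6,fy=3.6,interpolation=cv2.INTER_CUBIC))
b=cv2.imread("pics/side0.png")[140:310,200:430]; cv2.imwrite("pics/side0z.png",cv2.resize(b,None,fx=3.4,fy=3.4,interpolation=cv2.INTER_CUBIC))
```

```text
(no output)
```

View pics/top0z.png

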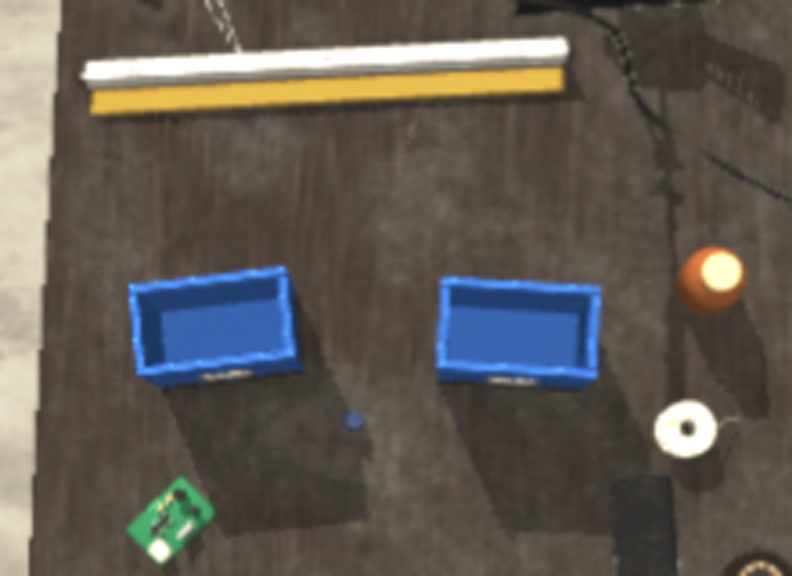

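View pics/side0z.png

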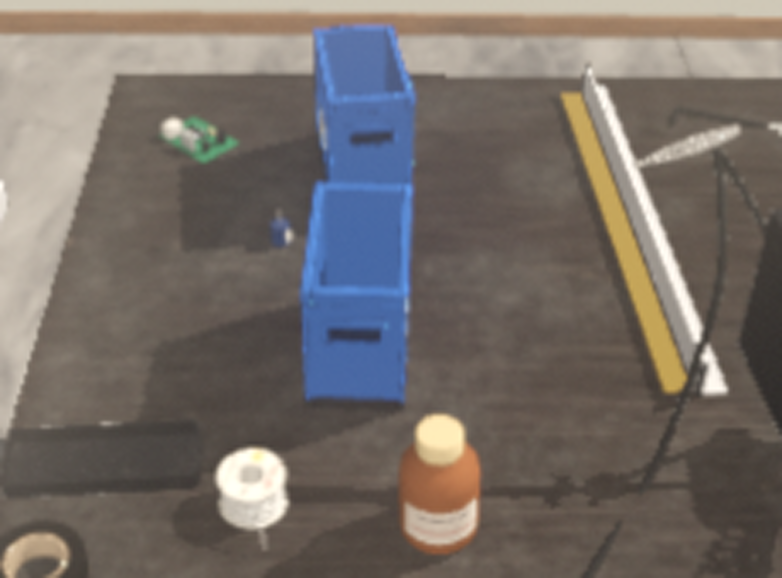

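Run:
```python
from h import *
s=robot.state(); r=R.from_rotvec(s["eef_rot"]).as_matrix(); print(r.round(3)); ya=np.degrees(np.arctan2(r[1,1],r[0,1])); print("tool y azim",ya, "pos",s["ee_pos"].round(1), robot.grip_depth)
d=cam("top"); C=cloud(d)
for n,u,v in(("cap",298,237),("bottle",398,197),("reel",390,240),("board",247,264)): print(n,C[v-1:v+2,u-1:u+2].reshape(-1,3).mean(0).round(1))
# rail tape/ends
M=cv2.inRange(cv2.cvtColor(d["frame"],cv2.COLOR_RGB2HSV),(18,120,120),(30,255,255)); M[:120]=0;M[170:]=0
c=max(cv2.findContours(M,0,1)[0],key=cv2.contourArea); w=onz(d,c.reshape(-1,2),0)[:,:2]; print("tape",cv2.boxPoints(cv2.minAreaRect(w.astype(np.float32))).round(1).tolist())
# refine rim poses: centre from top plane with depth filter both views
```

```text
[[ 0.951  0.311 -0.   ]
 [ 0.311 -0.951  0.001]
 [ 0.    -0.001 -1.   ]]
tool y azim -71.89791406112204 pos [ 201.9 -617.7  404.1] 154.70000000000002
cap [392.   70.9  20.6]
bottle [ 502.1 -209.2   85.8]
reel [ 387.9 -199.3    2.2]
board [312.  219.3   3. ]
tape [[651.5999755859375, 301.6000061035156], [677.2000122070312, -100.5999984741211], [699.4000244140625, -99.0999984741211], [673.9000244140625, 303.1000061035156]]
```

Request:
play_rows(motion=[0, 0, -0.037, 0.025, 0.055, 0, 0, 0, 0, -0.037, 0.025, 0.055, 0, 0, 0, 0, -0.037, 0.025, 0.055, 0, 0, 0, 0, -0.037, 0.025, 0.055, 0, 0, 0, 0, -0.037, 0.025, 0.055, 0, 0])

```text
clock: 0.92
ee_pos: [326.1, -338.9, 403.4]
eef_rot: [3.133, 0.179, -0.0]
force: [1.1, -0.0, 0.1]
gripper_width: -0.1
```

Request:
play_rows(motion=[0, 0, -0.037, 0.025, 0.055, 0, 0, 0, 0, -0.037, 0.025, 0.055, 0, 0, 0, 0, -0.037, 0.025, 0.055, 0, 0, 0, 0, -0.037, 0.025, 0.055, 0, 0, 0, 0, -0.037, 0.025, 0.055, 0, 0])

```text
clock: 1.55
ee_pos: [454.1, -54.7, 405.4]
eef_rot: [3.133, -0.122, 0.01]
force: [1.9, -0.8, -0.5]
gripper_width: 0.1
```

```bash
cat > st.py <<'E'
from h import *
s=robot.state(); r=R.from_rotvec(s["eef_rot"]).as_matrix()
print("t",round(s["clock"],2),"pos",s["ee_pos"].round(1),"y az",np.degrees(np.arctan2(r[1,1],r[0,1])).round(2),"zdir",r[:,2].round(3),"q",s["joints"].round(2),"F",s["force"].round(1),"w",s["gripper_width"].round(1))
E
python3 st.py
```

```text
Traceback (most recent call last):
  File "st.py", line 3, in <module>
    print("t",round(s["clock"],2),"pos",s["ee_pos"].round(1),"y az",np.degrees(np.arctan2(r[1,1],r[0,1])).round(2),"zdir",r[:,2].round(3),"q",s["joints"].round(2),"F",s["force"].round(1),"w",s["gripper_width"].round(1))
                                                                                                                                                                                               ^^^^^^^^^^^^^^^^^^^^^^^^
AttributeError: 'float' object has no attribute 'round'
```

Request:
play_rows(motion=[0, 0, 0.03, 0, -0.002, -0.05, 0, 0, 0, 0, 0, 0, -0.025, 0])

```text
clock: 1.8
ee_pos: [457.3, -49.9, 331.3]
eef_rot: [3.138, -0.052, 0.027]
force: [0.3, -0.6, 0.8]
gripper_width: -0.1
```

```bash
sed -i 's/s\["gripper_width"\].round(1)/round(float(s["gripper_width"]),1)/' st.py; python3 st.py
python3 - <<'E'
from h import *
for n in("side","top"):
    d=cam(n); a=d["frame"][:,:,::-1]; a=a[80:310,180:430] if n=="side" else a[120:310,200:450]
    cv2.imwrite(f"pics/{n}1.png",cv2.resize(a,None,fx=3,fy=3,interpolation=cv2.INTER_CUBIC))
E
```

```text
t 1.8 pos [457.3 -49.9 331.3] y az -91.91 zdir [ 0.017 -0.003 -1.   ] q [ 0.11  0.43 -0.07  2.05  0.05  0.65 -1.6 ] F [ 0.3 -0.6  0.8] w -0.1
```

View pics/side1.png

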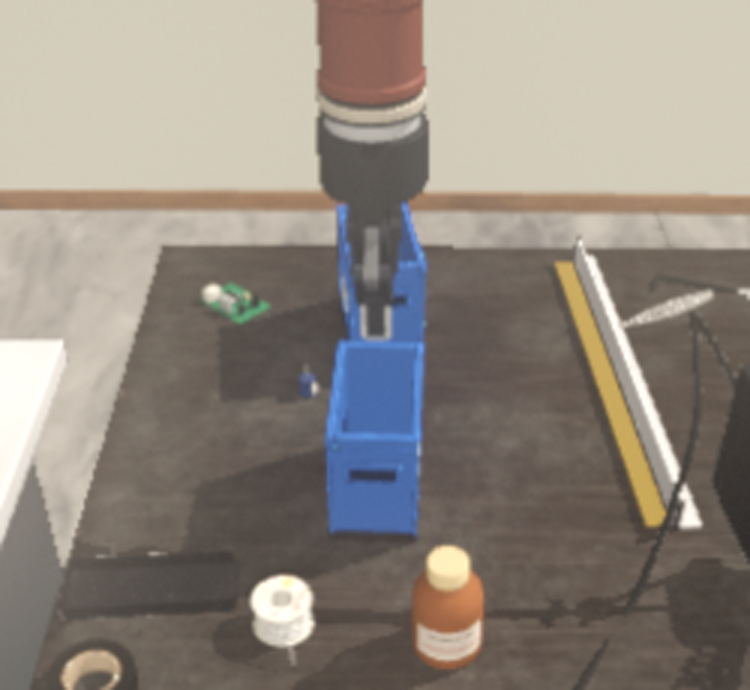

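View pics/top1.png

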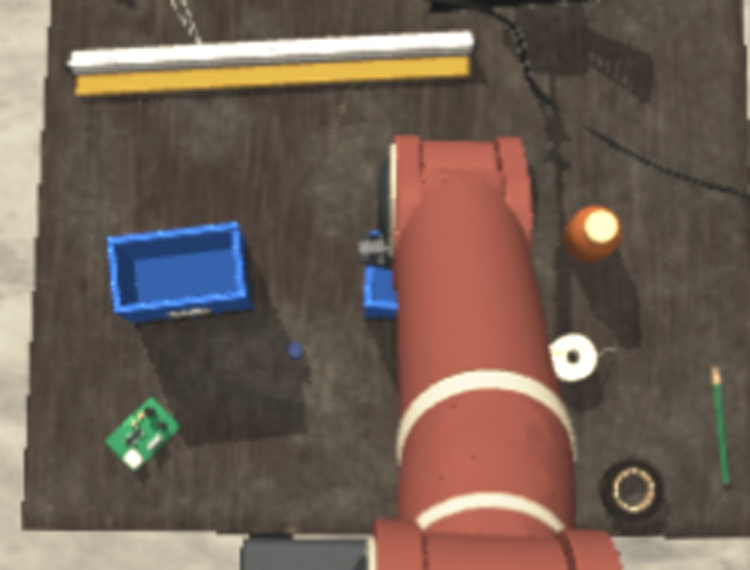

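Run:
```python
from h import *
d=cam("side"); r=rays(d,[[375/3+180,338/3+80],[360/3+180,338/3+80],[390/3+180,338/3+80]])
for y in(-65,-50): print(d["P"]+r*((y-d["P"][1])/r[:,1])[:,None])
C=cloud(d); k=(C[...,2]>140)&(C[...,2]<220)&(abs(C[...,1]+60)<40)&(abs(C[...,0]-460)<60); p=C[k]; print(p.min(0),p.max(0)); print(np.percentile(p,[2,98],axis=0))
```

```text
[[460.22832475 -65.         163.14762414]
 [449.12169463 -65.         163.07689498]
 [471.34207957 -65.         163.21898192]]
[[460.14874192 -50.         152.1374393 ]
 [448.78936425 -50.         152.0651006 ]
 [471.51540643 -50.         152.21042093]]
[445.60752496 -94.3908322  158.1343215 ] [471.10789896 -43.47557745 219.99617767]
[[447.29921973 -93.40485861 158.90924579]
 [470.98777619 -54.55095609 219.4370851 ]]
```

Request:
play_rows(motion=[0, 0.015, -0.015, -0.002, -0.004, -0.033, 0, 0, 0, 0, 0, -0.002, -0.031, 0, 0, 0, 0, 0.005, 0, 0, 0])

```text
clock: 2.33
ee_pos: [462.8, -58.4, 271.5]
eef_rot: [3.135, -0.085, 0.018]
force: [0.0, 0.6, -0.2]
gripper_width: 0.4
```

```bash
python3 st.py
```

```text
t 2.33 pos [462.8 -58.4 271.5] y az -93.09 zdir [ 0.012 -0.005 -1.   ] q [ 0.11  0.54 -0.05  2.09  0.06  0.5  -1.61] F [ 0.   0.6 -0.2] w 0.4
```

Request:
play_rows(motion=[0, 0.01, 0.005, 0.01, 0, -0.005, 0, 0, 0, 0, 0.014, -0.001, 0, 0, 0, 0, 0, 0.016, -0.001, -0.002, 0])

```text
clock: 2.7
ee_pos: [506.0, -61.0, 268.8]
eef_rot: [3.135, -0.078, 0.011]
force: [-0.8, 1.3, 1.1]
gripper_width: -0.1
```

```bash
python3 st.py;  python3 - <<'E'
from h import *
for n in("side",):
    d=cam(n); a=d["frame"][:,:,::-1]; a=a[80:310,180:430] if n=="side" else a[120:310,200:450]
    cv2.imwrite(f"pics/{n}2.png",cv2.resize(a,None,fx=3,fy=3,interpolation=cv2.INTER_CUBIC))
E
```

```text
t 2.7 pos [506.  -61.  268.8] y az -92.84 zdir [ 0.007 -0.006 -1.   ] q [ 0.11  0.59 -0.05  1.98  0.06  0.57 -1.61] F [-0.8  1.3  1.1] w -0.1
```

View pics/side2.png

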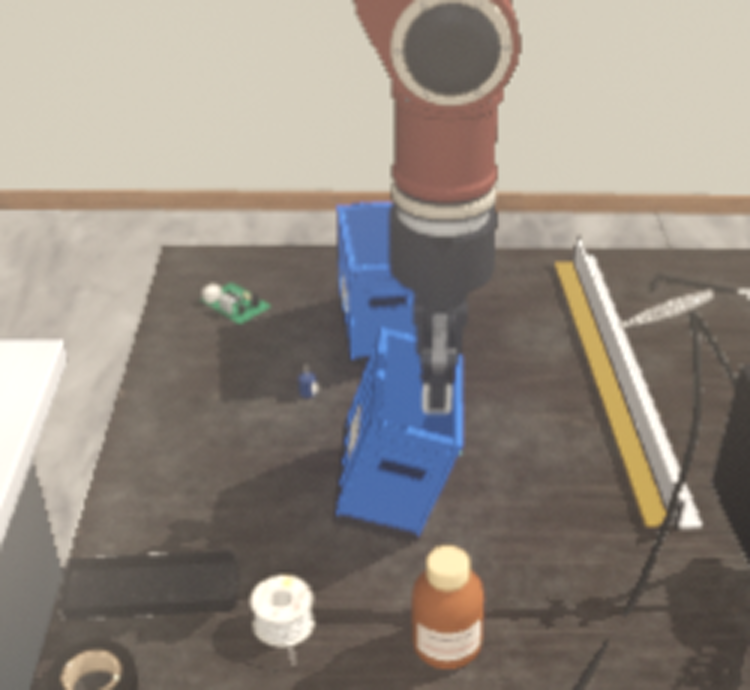

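The crate has tilted about 20° without sliding: its lower edge is still at about (420,530) in the zoomed view, and the finger is inside the mouth. I'll continue the tip.

Request:
play_rows(motion=[0, 0, 0, 0.014, -0.001, -0.007, 0, 0, 0, 0, 0.013, -0.001, -0.008, 0])

```text
clock: 3.0
ee_pos: [537.2, -63.1, 256.4]
eef_rot: [3.135, -0.077, 0.026]
force: [0.2, -0.6, -0.3]
gripper_width: 0.1
```

```bash
python3 st.py;  python3 - <<'E'
from h import *
for n in("side",):
    d=cam(n); a=d["frame"][:,:,::-1]; a=a[80:310,180:430] if n=="side" else a[120:310,200:450]
    cv2.imwrite(f"pics/{n}3.png",cv2.resize(a,None,fx=3,fy=3,interpolation=cv2.INTER_CUBIC))
E
```

```text
t 3.0 pos [537.2 -63.1 256.4] y az -92.82 zdir [ 0.016 -0.006 -1.   ] q [ 0.11  0.64 -0.05  1.9   0.06  0.58 -1.61] F [ 0.2 -0.6 -0.3] w 0.1
```

View pics/side3.png

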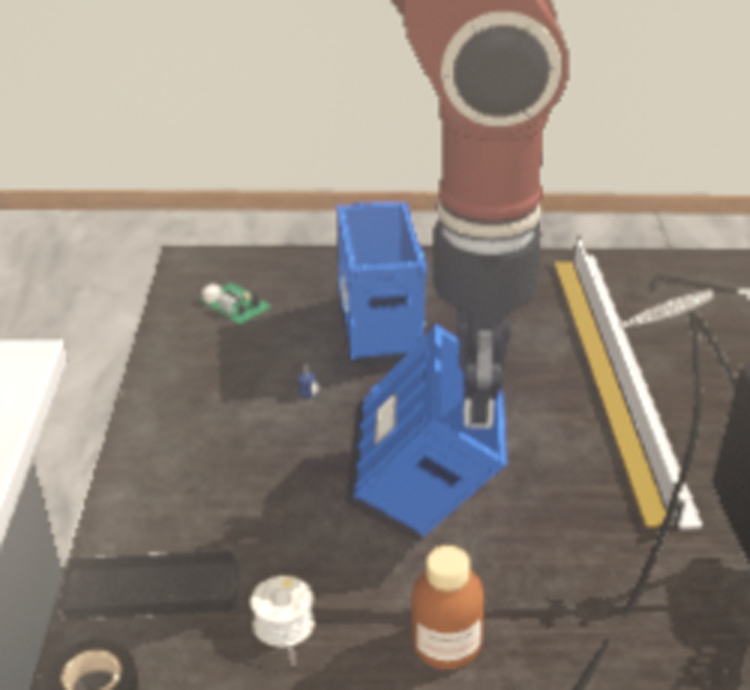

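Request:
play_rows(motion=[0, 0.01, 0, 0.011, -0.001, -0.003, 0, 0, 0, 0, 0.01, -0.001, 0.012, 0, 0, 0, 0, 0.01, 0, 0.01, 0, 0, 0, 0, 0.01, 0, 0.006, 0])

```text
clock: 3.55
ee_pos: [580.7, -65.4, 281.5]
eef_rot: [3.134, -0.077, 0.009]
force: [0.6, 0.2, -0.4]
gripper_width: 0.2
```

```bash
python3 st.py;  python3 - <<'E'
from h import *
for n in("side",):
    d=cam(n); a=d["frame"][:,:,::-1]; a=a[80:310,180:430] if n=="side" else a[120:310,200:450]
    cv2.imwrite(f"pics/{n}4.png",cv2.resize(a,None,fx=3,fy=3,interpolation=cv2.INTER_CUBIC))
E
```

```text
t 3.55 pos [580.7 -65.4 281.5] y az -92.83 zdir [ 0.006 -0.006 -1.   ] q [ 0.11  0.66 -0.05  1.76  0.06  0.72 -1.6 ] F [ 0.6  0.2 -0.4] w 0.2
```

View pics/side4.png

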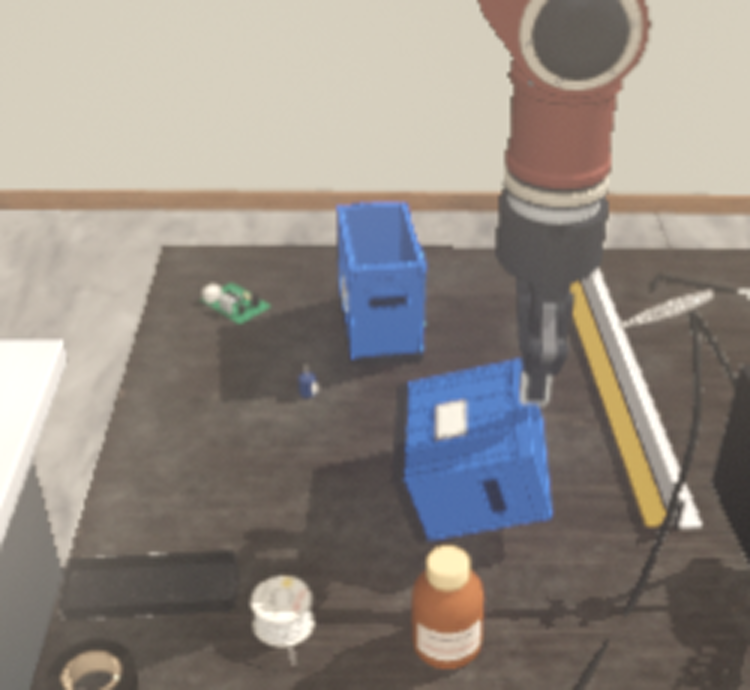

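Request:
play_rows(motion=[0, 0, 0, 0, 0, 0.05, 0, 0, 0, 0, 0, 0.01, 0.04, 0, 0, 0, 0, -0.02, 0.055, 0, 0, 0, 0, 0.05, -0.02, 0.055, 0, 0, 0, 0, 0.05, -0.02, 0.055, 0, 0])

```text
clock: 4.22
ee_pos: [521.3, 107.5, 374.7]
eef_rot: [3.132, 0.063, 0.018]
force: [0.3, 0.9, -0.3]
gripper_width: 0.1
```

```bash
python3 st.py;  python3 - <<'E'
from h import *
for n in("side","top"):
    d=cam(n); a=d["frame"][:,:,::-1]; a=a[80:310,180:430] if n=="side" else a[120:310,200:450]
    cv2.imwrite(f"pics/{n}5.png",cv2.resize(a,None,fx=3,fy=3,interpolation=cv2.INTER_CUBIC))
E
```

```text
t 4.22 pos [521.3 107.5 374.7] y az -87.7 zdir [ 0.012 -0.008 -1.   ] q [-0.18  0.47 -0.09  1.81  0.07  0.86 -1.84] F [ 0.3  0.9 -0.3] w 0.1
```

View pics/side5.png

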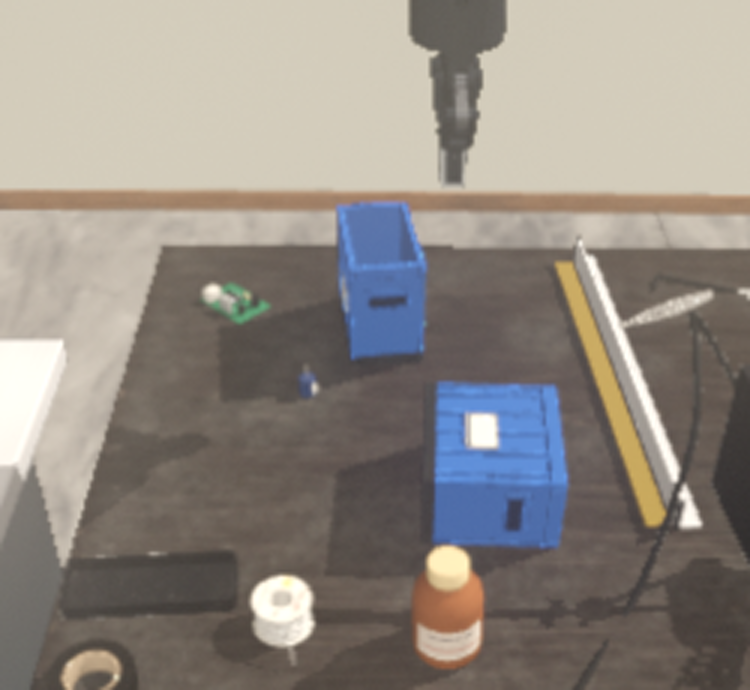

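View pics/top5.png

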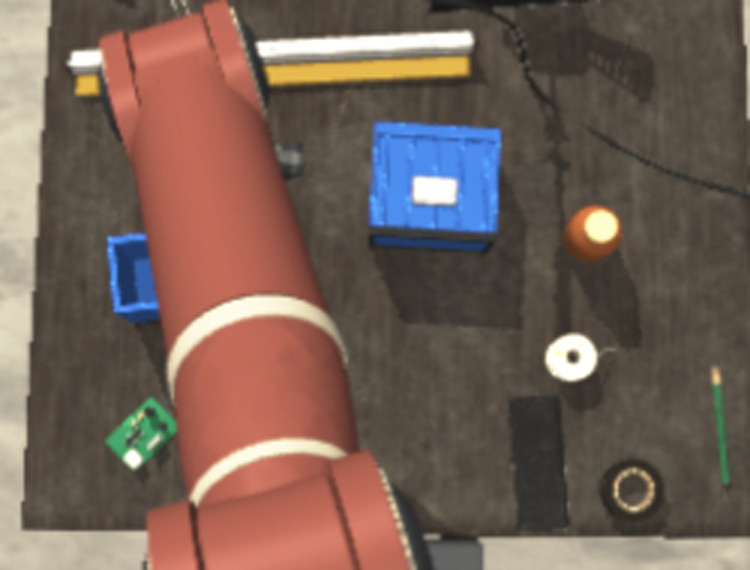

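Request:
play_rows(motion=[0, 0.01, 0.05, -0.03, 0.033, 0, 0, 0, 0, 0.044, -0.03, 0.033, 0, 0, 0, 0, 0, 0, 0, -0.03, 0])

```text
clock: 4.7
ee_pos: [457.6, 182.8, 345.9]
eef_rot: [3.132, 0.239, 0.005]
force: [0.1, -0.2, 0.6]
gripper_width: 0.0
```

```bash
python3 st.py
```

```text
t 4.7 pos [457.6 182.8 345.9] y az -81.27 zdir [ 0.003 -0.    -1.   ] q [-0.33  0.45 -0.14  1.94  0.09  0.75 -1.93] F [ 0.1 -0.2  0.6] w 0.0
```

Request:
play_rows(motion=[0, 0, -0.015, 0, -0.004, -0.037, 0, 0, 0, 0, 0, -0.002, -0.037, 0, 0, 0, 0, 0, 0, -0.003, 0])

```text
clock: 5.08
ee_pos: [456.7, 176.0, 266.3]
eef_rot: [3.132, 0.216, 0.002]
force: [0.4, -0.1, 0.9]
gripper_width: -0.1
```

```bash
python3 st.py
```

```text
t 5.08 pos [456.7 176.  266.3] y az -82.11 zdir [ 0.001 -0.002 -1.   ] q [-0.34  0.57 -0.11  2.03  0.12  0.54 -1.96] F [ 0.4 -0.1  0.9] w -0.1
```

Request:
play_rows(motion=[0, 0, 0, 0.014, 0.002, 0.001, 0, 0, 0, 0, 0.014, 0.002, 0, 0, 0, 0, 0, 0.014, 0.002, -0.002, 0, 0, 0, 0, 0.014, 0.002, -0.005, 0])

```text
clock: 5.58
ee_pos: [517.8, 184.4, 266.0]
eef_rot: [3.134, 0.214, 0.013]
force: [-0.9, 0.1, -0.2]
gripper_width: 0.1
```

```bash
python3 st.py;  python3 - <<'E'
from h import *
for n in("side",):
    d=cam(n); a=d["frame"][:,:,::-1]; a=a[80:310,180:430] if n=="side" else a[120:310,200:450]
    cv2.imwrite(f"pics/{n}6.png",cv2.resize(a,None,fx=3,fy=3,interpolation=cv2.INTER_CUBIC))
E
```

```text
t 5.58 pos [517.8 184.4 266. ] y az -82.18 zdir [ 0.008  0.    -1.   ] q [-0.31  0.64 -0.11  1.87  0.12  0.63 -1.93] F [-0.9  0.1 -0.2] w 0.1
```

View pics/side6.png

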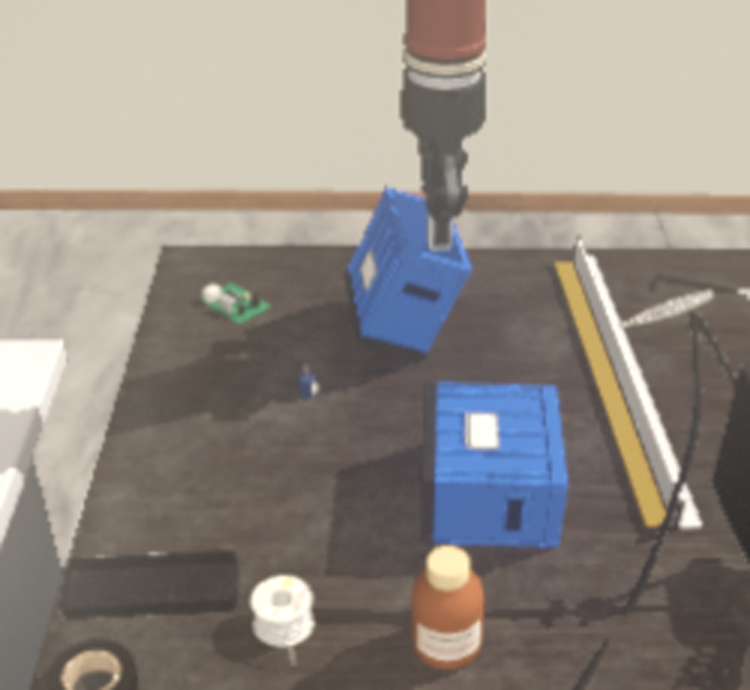

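Request:
play_rows(motion=[0, 0, 0, 0.009, 0.001, -0.007, 0, 0, 0, 0, 0.009, 0.001, -0.006, 0, 0, 0.01, 0, 0.01, 0.001, -0.004, 0])

```text
clock: 6.0
ee_pos: [550.3, 187.8, 250.4]
eef_rot: [-3.132, -0.212, -0.009]
force: [0.2, -0.1, -0.9]
gripper_width: 0.2
```

```bash
python3 st.py;  python3 - <<'E'
from h import *
for n in("side",):
    d=cam(n); a=d["frame"][:,:,::-1]; a=a[80:310,180:430] if n=="side" else a[120:310,200:450]
    cv2.imwrite(f"pics/{n}7.png",cv2.resize(a,None,fx=3,fy=3,interpolation=cv2.INTER_CUBIC))
E
```

```text
t 6.0 pos [550.3 187.8 250.4] y az -82.25 zdir [ 0.006  0.003 -1.   ] q [-0.3   0.7  -0.11  1.79  0.12  0.66 -1.91] F [ 0.2 -0.1 -0.9] w 0.2
```

View pics/side7.png

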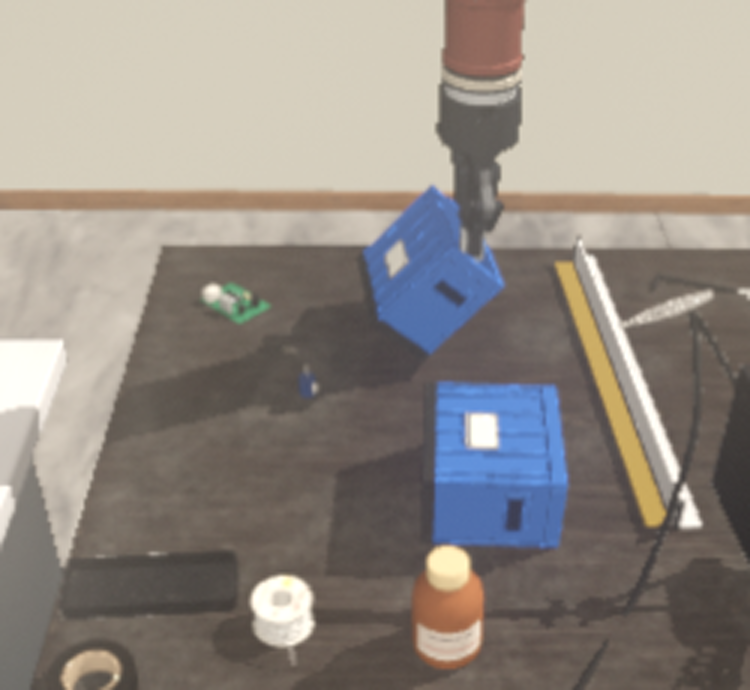

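Request:
play_rows(motion=[0, 0, 0, 0.008, 0.001, 0.012, 0, 0, 0, 0, 0.009, 0.001, 0.012, 0, 0, 0, 0, 0.009, 0.001, 0.01, 0, 0, 0, 0, 0.008, 0.001, 0.01, 0, 0, 0, 0, 0, 0, 0.05, 0])

```text
clock: 6.68
ee_pos: [586.8, 190.9, 341.5]
eef_rot: [3.134, 0.21, -0.006]
force: [0.8, -0.0, -0.2]
gripper_width: -0.0
```

Request:
play_rows(motion=[0, 0, 0, 0, 0, 0.04, 0, 0, 0, 0, -0.02, -0.05, 0.02, 0, 0, 0, 0, -0.02, -0.05, 0.02, 0, 0, 0, 0, -0.02, -0.05, 0, 0, 0, 0, 0, -0.02, -0.05, 0, 0])

```text
clock: 7.3
ee_pos: [506.4, -8.5, 430.2]
eef_rot: [-3.129, -0.227, -0.013]
force: [0.6, -0.4, 1.0]
gripper_width: -0.2
```

```bash
python3 st.py;  python3 - <<'E'
from h import *
for n in("side","top"):
    d=cam(n); a=d["frame"][:,:,::-1]; a=a[80:310,180:430] if n=="side" else a[120:310,200:450]
    cv2.imwrite(f"pics/{n}8.png",cv2.resize(a,None,fx=3,fy=3,interpolation=cv2.INTER_CUBIC))
E
```

```text
t 7.3 pos [506.4  -8.5 430.2] y az -81.71 zdir [ 0.008  0.005 -1.   ] q [ 0.07  0.37 -0.13  1.79  0.05  0.98 -1.51] F [ 0.6 -0.4  1. ] w -0.2
```

View pics/side8.png

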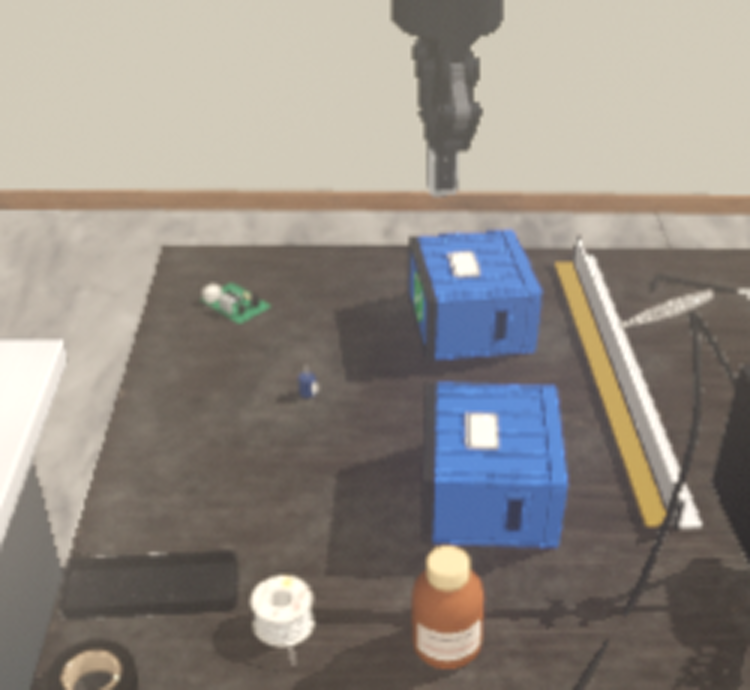

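View pics/top8.png

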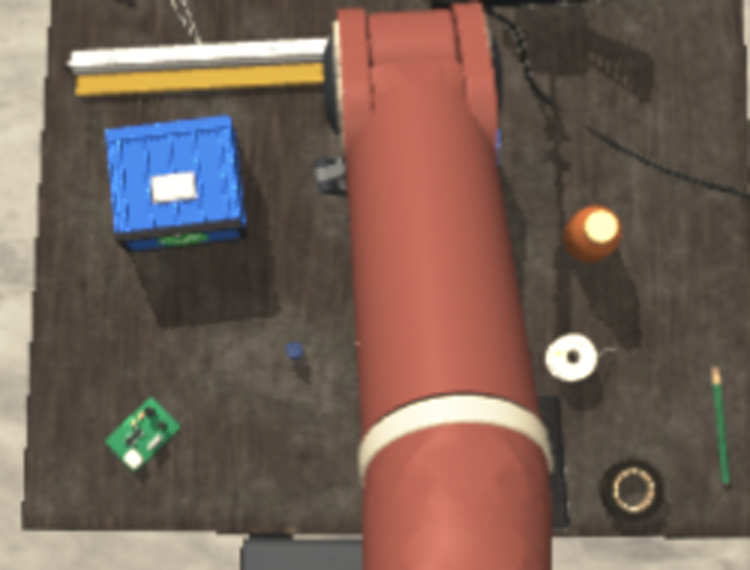

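Both crates are on their backs. The green stamp shows on the left crate, at about (183,239) in the zoomed top view and (418,290) in the side view. The right crate's underside was plain blue. Now I'll measure the left crate lying down.

```bash
cat > lay.py <<'E'
from h import *
a=np.radians(3.7)
for nm in("top","side"):
    d=cam(nm); C=cloud(d); hsv=cv2.cvtColor(d["frame"],cv2.COLOR_RGB2HSV); M=cv2.inRange(hsv,(100,80,40),(128,255,255))
    for n,lo,hi in(("L",85,290),("R",-150,60)):
        k=(M>0)&(C[...,2]>60)&(C[...,2]<82)&(C[...,1]>lo)&(C[...,1]<hi)&(C[...,0]>420)&(C[...,0]<760)
        p=C[k]
        if len(p)<50: print(nm,n,len(p)); continue
        # keep dense top face
        r=cv2.minAreaRect(p[:,:2].astype(np.float32)); b=cv2.boxPoints(r)
        print(nm,n,len(p),"z",np.median(p[:,2]).round(1),"c",np.round(r[0],1),"size",np.round(r[1],1),"ang",round(r[2],2),"box",b.round(0).tolist())
    g=cv2.inRange(hsv,(45,80,40),(85,255,255)); k=(g>0)&(C[...,0]>430)&(C[...,0]<650)&(abs(C[...,1])<260)&(C[...,2]>5)&(C[...,2]<75); p=C[k]
    if len(p): print(nm,"stamp",len(p),np.median(p,0).round(1))
    w=cv2.inRange(hsv,(0,0,130),(180,70,255))
E
python3 lay.py
```

```text
top L 1331 z 67.6 c [552.4 188. ] size [111.1 120.7] ang 7.85 box [[489.0, 240.0], [506.0, 121.0], [616.0, 136.0], [599.0, 255.0]]
top R 29
top stamp 43 [498.6 179.4  35.7]
side L 713 z 66.5 c [557.5 187.2] size [ 99.8 122.7] ang 7.31 box [[500.0, 242.0], [516.0, 120.0], [615.0, 133.0], [599.0, 254.0]]
side R 1339 z 68.6 c [557.8 -60.4] size [122.3 100.2] ang 87.36 box [[505.0, -119.0], [605.0, -124.0], [611.0, -2.0], [511.0, 3.0]]
side stamp 16 [500.2 173.2  41.1]
```

Request:
play_rows(motion=[0, 0.005, -0.02, -0.013, 0.045, 0, 0.8, 0, 0, -0.02, -0.013, 0.045, 0, 0.8, 0, 0, -0.02, -0.013, 0.045, 0, 0.8, 0, 0, -0.018, -0.013, 0.045, 0, 0.8, 0, 0, 0, 0, 0, -0.04, 0.8])

```text
clock: 8.12
ee_pos: [454.2, 186.6, 392.8]
eef_rot: [-3.124, -0.115, -0.02]
force: [0.8, -1.1, -0.6]
gripper_width: 68.3
```

```bash
python3 st.py; python3 lay.py
```

```text
t 8.12 pos [454.2 186.6 392.8] y az -85.78 zdir [ 0.012  0.015 -1.   ] q [-0.3   0.39 -0.18  1.89  0.08  0.85 -2.01] F [ 0.8 -1.1 -0.6] w 68.3
top L 818 z 67.5 c [554.5 176.3] size [112.3  95.2] ang 8.24 box [[492.0, 215.0], [506.0, 121.0], [617.0, 137.0], [603.0, 231.0]]
top R 1342 z 67.5 c [552.1 -61.5] size [119.3 110.8] ang 87.4 box [[494.0, -119.0], [605.0, -124.0], [610.0, -4.0], [500.0, 1.0]]
side L 711 z 66.7 c [557.4 188.6] size [100.6 124. ] ang 7.66 box [[499.0, 243.0], [516.0, 120.0], [616.0, 134.0], [599.0, 257.0]]
side R 1338 z 68.6 c [558.2 -60. ] size [124.  100.5] ang 87.59 box [[505.0, -120.0], [606.0, -124.0], [611.0, -0.0], [511.0, 4.0]]
side stamp 14 [500.2 172.6  41.6]
```

Request:
play_rows(motion=[-0.015, 0.012, -0.008, -0.002, -0.005, -0.05, 0.8, 0, 0, 0, -0.002, 0, -0.05, 0.8, 0, 0, 0, 0, 0, -0.05, 0.8, 0, 0, 0, 0, 0, -0.045, 0.8])

```text
clock: 8.72
ee_pos: [454.4, 179.6, 194.4]
eef_rot: [3.138, 0.093, 0.002]
force: [-0.4, 0.2, 0.0]
gripper_width: 68.5
```

```bash
python3 st.py;  python3 - <<'E'
from h import *
for n in("side",):
    d=cam(n); a=d["frame"][:,:,::-1]; a=a[80:310,180:430] if n=="side" else a[120:310,200:450]
    cv2.imwrite(f"pics/{n}9.png",cv2.resize(a,None,fx=3,fy=3,interpolation=cv2.INTER_CUBIC))
E
```

```text
t 8.72 pos [454.4 179.6 194.4] y az -86.6 zdir [ 0.002 -0.002 -1.   ] q [-0.36  0.71 -0.09  2.07  0.17  0.37 -2.1 ] F [-0.4  0.2  0. ] w 68.5
```

View pics/side9.png

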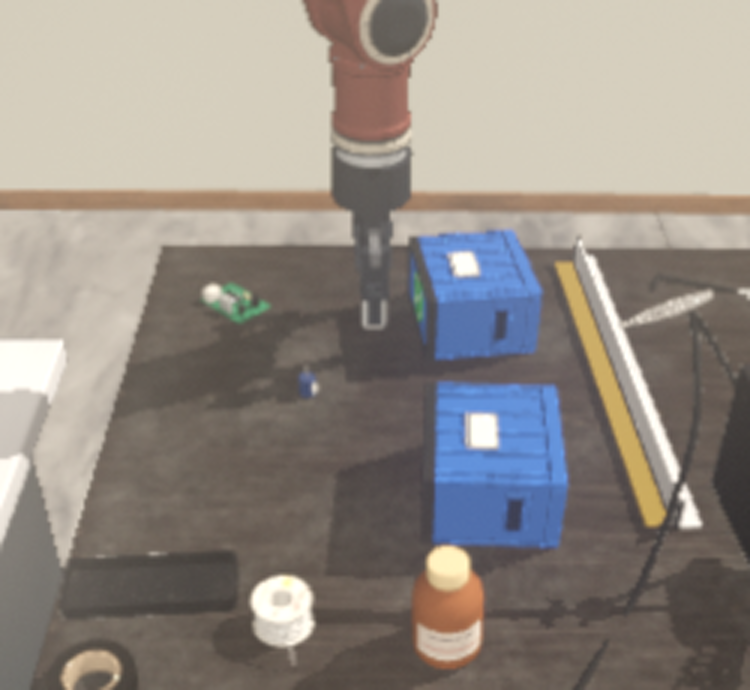

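Request:
play_rows(motion=[0, 0, 0.005, 0.016, 0.001, -0.002, 0.8, 0, 0, 0, 0.014, 0.001, 0, 0.8, 0, 0, 0, 0.013, 0.001, 0, 0.8, 0, 0, 0, 0.013, 0.001, 0, 0.8, 0, 0, 0, 0.012, 0.001, 0, 0.8])

```text
clock: 9.4
ee_pos: [524.1, 185.8, 191.6]
eef_rot: [3.132, 0.103, -0.022]
force: [-1.8, 0.4, -0.2]
gripper_width: 68.2
```

```bash
python3 st.py; python3 lay.py | grep " L"
```

```text
t 9.4 pos [524.1 185.8 191.6] y az -86.22 zdir [-0.014 -0.009 -1.   ] q [-0.31  0.77 -0.12  1.88  0.17  0.52 -2.05] F [-1.8  0.4 -0.2] w 68.2
top L 474 z 67.5 c [600.7 146.5] size [106.6  55.5] ang 21.85 box [[541.0, 152.0], [562.0, 101.0], [661.0, 141.0], [640.0, 192.0]]
side L 701 z 66.7 c [597.  189.5] size [ 99.2 123.2] ang 3.3 box [[544.0, 248.0], [551.0, 125.0], [650.0, 131.0], [643.0, 254.0]]
```

Request:
play_rows(motion=[0, -0.005, 0, 0.011, 0.001, 0, 0.8, 0, 0, 0, 0.01, 0.001, 0, 0.8, 0, 0, 0, 0.006, 0, 0, 0.8])

```text
clock: 9.88
ee_pos: [552.5, 188.0, 192.0]
eef_rot: [3.132, 0.103, -0.013]
force: [-1.6, -0.6, 0.3]
gripper_width: 68.5
```

```bash
python3 st.py; python3 lay.py | grep " L";  python3 - <<'E'
from h import *
for n in("side",):
    d=cam(n); a=d["frame"][:,:,::-1]; a=a[120:260,280:430] 
    cv2.imwrite(f"pics/{n}10.png",cv2.resize(a,None,fx=5,fy=4,interpolation=cv2.INTER_CUBIC))
E
```

```text
t 9.88 pos [552.5 188.  192. ] y az -86.23 zdir [-0.008 -0.008 -1.   ] q [-0.29  0.79 -0.12  1.8   0.17  0.57 -2.03] F [-1.6 -0.6  0.3] w 68.5
top L 449 z 67.7 c [623.7 159.7] size [98.4 54.9] ang 4.16 box [[573.0, 183.0], [577.0, 129.0], [675.0, 136.0], [671.0, 191.0]]
side L 687 z 66.9 c [625.4 191.4] size [100.5 123.6] ang 4.57 box [[570.0, 249.0], [580.0, 126.0], [680.0, 134.0], [671.0, 257.0]]
```

View pics/side10.png

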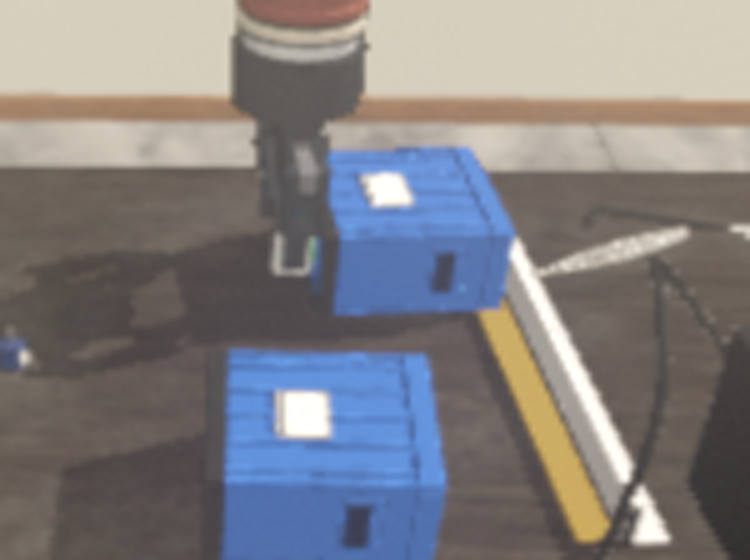

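Request:
play_rows(motion=[0, 0, 0, 0.005, 0, 0, 0.8, 0, 0, 0, 0.004, 0, 0, 0.8])

```text
clock: 10.28
ee_pos: [561.0, 188.0, 192.0]
eef_rot: [3.132, 0.103, -0.015]
force: [-3.7, 0.1, 0.9]
gripper_width: 68.2
```

Request:
play_rows(motion=[0, 0, 0, 0.003, 0, 0, 0.8])

```text
clock: 10.4
ee_pos: [562.7, 188.2, 191.7]
eef_rot: [3.131, 0.104, -0.023]
force: [-8.4, -0.4, 4.3]
gripper_width: 68.6
```

```bash
python3 st.py; python3 lay.py | grep " L"
```

```text
t 10.4 pos [562.7 188.2 191.7] y az -86.21 zdir [-0.014 -0.01  -1.   ] q [-0.28  0.8  -0.13  1.77  0.17  0.59 -2.02] F [-8.4 -0.4  4.3] w 68.6
top L 432 z 67.8 c [640.  149.3] size [105.  49.] ang 18.31 box [[582.0, 156.0], [598.0, 110.0], [698.0, 143.0], [682.0, 189.0]]
side L 686 z 66.7 c [634.4 192.6] size [100.8 127.3] ang 1.86 box [[582.0, 255.0], [586.0, 127.0], [687.0, 131.0], [683.0, 258.0]]
```

Request:
play_rows(motion=[0, -0.005, 0, 0.003, 0, 0, 0.8])

```text
clock: 10.62
ee_pos: [563.1, 188.4, 190.9]
eef_rot: [3.129, 0.103, -0.028]
force: [-9.2, -0.9, 4.5]
gripper_width: 68.3
```

Request:
play_rows(motion=[0, 0, 0, 0.003, 0, 0, 0.8])

```text
clock: 10.75
ee_pos: [563.9, 188.6, 190.3]
eef_rot: [3.128, 0.103, -0.039]
force: [-7.4, 0.2, 2.4]
gripper_width: 68.1
```

```bash
python3 st.py; python3 lay.py | grep " L"
```

```text
t 10.75 pos [563.9 188.6 190.3] y az -86.21 zdir [-0.025 -0.012 -1.   ] q [-0.28  0.81 -0.13  1.76  0.17  0.61 -2.02] F [-7.4  0.2  2.4] w 68.1
top L 426 z 67.7 c [641.  149.2] size [105.2  48.9] ang 19.11 box [[583.0, 155.0], [599.0, 109.0], [699.0, 143.0], [683.0, 190.0]]
side L 680 z 66.8 c [632.7 191.5] size [102.  123.8] ang 4.0 box [[578.0, 250.0], [586.0, 126.0], [688.0, 133.0], [679.0, 257.0]]
```

Request:
play_rows(motion=[0, 0, 0, -0.015, -0.001, 0, 0.8, 0, 0, 0, -0.04, -0.002, 0, 0.8, 0, 0, 0, -0.02, 0, 0.04, 0.8, 0, 0, 0, 0, -0.01, 0.06, 0.8, 0, 0, 0, 0, -0.03, 0.05, 0.8])

```text
clock: 11.48
ee_pos: [489.0, 147.1, 341.1]
eef_rot: [3.13, 0.111, -0.033]
force: [0.3, 0.2, 0.4]
gripper_width: 68.4
```

Request:
play_rows(motion=[0, 0, 0, 0, -0.04, 0.04, 0.8, 0, 0, 0, 0, -0.06, 0, 0.8, 0, 0, 0, 0, -0.06, 0, 0.8, 0, 0, 0, -0.01, -0.05, 0.0, 0.8])

```text
clock: 11.98
ee_pos: [482.6, -67.3, 390.3]
eef_rot: [3.131, 0.119, 0.009]
force: [0.4, 0.6, -0.2]
gripper_width: 68.4
```

```bash
python3 st.py; python3 lay.py
python3 - <<'E'
from h import *
for n in("side","top"):
    d=cam(n); a=d["frame"][:,:,::-1]; a=a[80:310,180:430] if n=="side" else a[120:310,200:450]
    cv2.imwrite(f"pics/{n}11.png",cv2.resize(a,None,fx=3,fy=3,interpolation=cv2.INTER_CUBIC))
C=cloud(d);hsv=cv2.cvtColor(d["frame"],cv2.COLOR_RGB2HSV); M=cv2.inRange(hsv,(100,80,40),(128,255,255))
k=(M>0)&(C[...,2]>60)&(C[...,2]<82)&(C[...,1]>85)
for y in range(140,255,15):
    p=C[k&(abs(C[...,1]-y)<5)]
    q=C[(abs(C[...,1]-y)<5)&(C[...,2]>20)&(C[...,2]<40)&(C[...,0]>670)&(C[...,0]<720)]
    if len(p)>5: print(y,p[:,0].min().round(1),p[:,0].max().round(1),q[:,0].min().round(1) if len(q) else None)
for y in(-60,-30,0,30,60,90,110):
    q=C[(abs(C[...,1]-y)<6)&(C[...,2]>20)&(C[...,2]<40)&(C[...,0]>670)&(C[...,0]<720)]
    if len(q):print("rail",y,q[:,0].min().round(1))
E
```

```text
t 11.97 pos [482.6 -67.3 390.3] y az -85.65 zdir [ 0.006 -0.008 -1.   ] q [ 0.21  0.38 -0.16  1.9   0.09  0.86 -1.49] F [ 0.4  0.6 -0.2] w 68.4
top L 1284 z 67.6 c [631.6 191.5] size [105.5 119.3] ang 3.29 box [[576.0, 248.0], [582.0, 129.0], [688.0, 135.0], [681.0, 254.0]]
top R 310 z 67.6 c [551.6 -19.7] size [113.7  44.1] ang 6.41 box [[493.0, -4.0], [498.0, -48.0], [611.0, -35.0], [606.0, 9.0]]
top stamp 57 [573.6 189.2  37.8]
side L 714 z 66.8 c [633.2 191.3] size [101.3 122.8] ang 4.38 box [[578.0, 249.0], [587.0, 126.0], [688.0, 134.0], [679.0, 256.0]]
side R 1336 z 68.6 c [557.8 -60.4] size [122.4 100.5] ang 87.23 box [[505.0, -119.0], [605.0, -124.0], [611.0, -2.0], [511.0, 3.0]]
side stamp 12 [575.  178.9  39.5]
140 576.5 685.9 674.5
155 583.6 686.3 None
170 581.2 683.3 None
185 580.1 683.8 None
200 580.0 682.8 None
215 577.9 679.2 None
230 576.7 680.6 None
245 576.9 679.3 None
rail -60 698.4
rail -30 697.3
rail 0 694.3
rail 30 692.9
rail 60 690.1
rail 90 689.8
rail 110 687.3
```

View pics/side11.png

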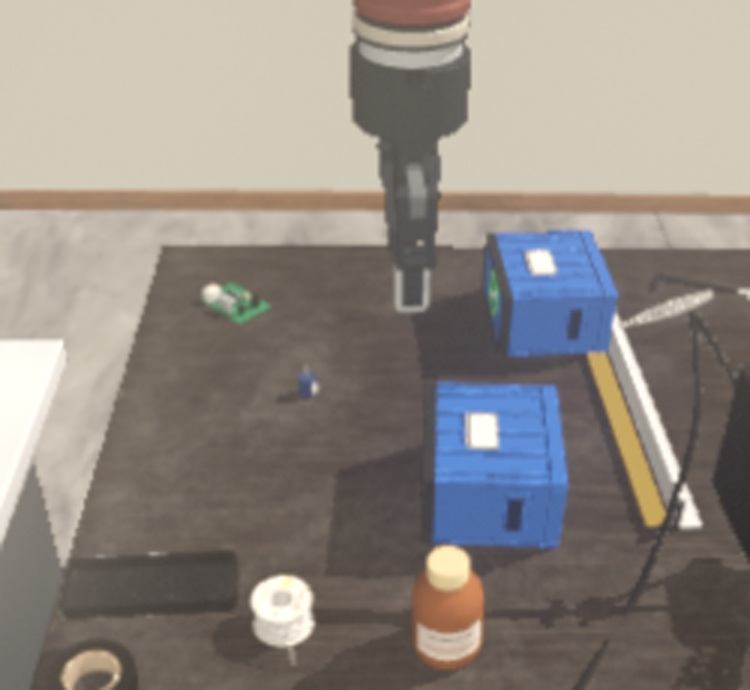

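View pics/top11.png

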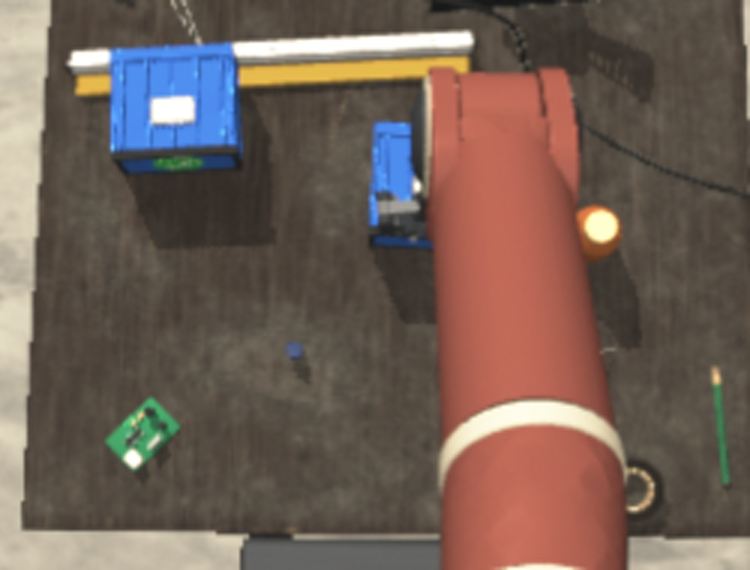

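```bash
python3 -c "
from rig import robot
print(robot.finish_job())"; python3 st.py
```

```text
the job is handed in; nothing more can be done
None
the job is handed in; nothing more can be done
```

Both crates are on their backs with their undersides facing the robot. The stamped one, on the left, is pushed against the dispatch rail, and I handed the job in at about 12 s of the 48 s allowed. The hand-in gives no verdict, so what follows rests on my own measurements.

**Tipping:** I tipped the right crate first and then the left, using closed fingertips about 15 mm inside the mouth and letting each near rim down as the finger came up. In the pictures the lower edges never visibly left the desk. The green stamp showed on the left crate, and the right one's underside is plain blue.

**Pushing:** I pushed the left crate square to the rail with the open fingers. The push force rose from about 1.6 N to about 9 N and the crate stopped moving.

**Last checks:**

| Check | Measured | Needed |
|---|---|---|
| Stamped crate's rim to rail front face | 683 mm vs about 682 mm at y = 190 mm | within 8 mm |
| Stamped crate square to rail | 3.3° (top camera) and 4.4° (side camera) vs rail about 3.7° | within 3.4° |
| Other crate's mouth short of rail | about 90 mm | at least 15 mm |
| Crate height when lying | about 67–69 mm | 70 mm |

- **Rail position:** at the crate's place the rail face was hidden, so its position there is extrapolated from the visible part.
- **Unreliable top-camera readings:** during the push the arm hid part of the left crate, so some top-view angles (18° to 22°) were wrong. I relied on the side view until the arm was clear.
- **Other things on the desk:** the board, capacitor and bottle look unmoved in the last pictures, and so does the reel in the side view. The gripper was clear of everything at hand-in.

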